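# Press a pivot pin home with a sprung lever press

## Robot

A 6-joint arm with a two-finger parallel gripper is mounted at the origin on a cart in front of the work surface, level with it; the furniture and walls round the work are solid. World frame = base frame: x ahead of the robot, y to its left, z up, the work surface at z = 0. Lengths are in m, angles in rad, forces in N, time in s.
With the tool pointing down it reaches from about 0.35 to 0.775 m from the base axis. Payload 5.5 kg.
Tool frame: the origin (TCP) lies between the finger pads; the fingertips stand 19 mm ahead of it and the grasp point (between the pads) is the TCP; z points along the fingers, y is the line along which they close (so a half turn about z gives the same grasp; the last joint's range is limited). The gripper opens to 85 mm and grips with 20 to 120 N. Pads are 22 mm wide; open, the fingers measure 114 mm over their backs; the gripper's body (76 mm by 85 mm) begins 54 mm behind the grasp point. The pads swing forward as they close: fully open they stand 13 mm farther back than shut.
Start: joints at [1.202, 0.313, 0.046, 1.304, 0, 1.431], TCP at [0.13, 0.56, 0.25] pointing down, gripper open.
Joint ranges: [-2.76, 2.76], [-0.86, 1.69], [-1.03, 1.26], [-2.2, 2.34], [-1.47, 1.5], [-3.14, 3.14]. Speed limits (rad/s): [2.57, 2.57, 3.14, 3.14, 3.14, 3.14].

## Interface

Orientations are given as a unit quaternion [w, x, y, z].
In Python, from workcell import env gives the robot as it stands.
- The arm moves only by the tool carry_out, never from a script. Its argument "increments" is a list that holds one entry, the list of rows, each a list of 6 numbers: the shift along the tool's x, y, z each as a share of 50 cm, from -1 to 1, then the turn, a rotation vector about the tool's x, y, z each as a share of 2 pi rad, from -1 to 1. In form: [[[x, y, z, ax, ay, az], ...]]. A call has 1 to 5 rows; each row is the pose to reach, as a shift and turn from the pose commanded when the call began, along the tool's axes at that moment, turning the shorter way round; what a row does not reach only later rows make up. A row lasts 1/8 s, in which the tool goes at most 62.5 mm and 10.7 degrees, less where a joint would pass 70% of its speed; a pose out of reach is approached as far as the arm can. A call with a number of a shift or a turn outside -1 to 1 is refused whole. A call with a gripper value outside its range is refused whole. "jaw" is the closure, from 0 (fully open) to 1 (shut), set as the call begins (left out, the last holds). The fingers move at their own pace and stop on an object; "squeeze" is the grip in N (left out, the last holds). Time passes only in rows, so rows that repeat a pose let the fingers close. It gives the time, the measured TCP pose, the force, the opening and the grip force at its end, in the units of the state.
- env.get_state(): the state, without advancing time (a new reading comes with each control period).
- env.read_camera(name): name is "scene" or "side" or "wrist"; returns a dict with "frame" (400x640x3 uint8, blue, green, red), "z_map" (400x640 float32, m along the optical axis (not along the pixel's ray), 0 where there is no reading), "intrinsics" (3x3 intrinsics, pixels), "k1" (the pictures are not rectified: a ray, as slopes to the right and down, at radius r is drawn at 1 + k1 r^2 times it, then the intrinsics apply), "R" (3x3) and "t" (3): a world point X has camera coordinates R X + t; the wrist camera has in their place "T_tool_cam" (4x4, takes a point from camera to tool coordinates, whose origin is the TCP and whose axes are the flange's). Camera axes: x right, y down, z forward; pixel columns grow to the right and rows downward; lengths in m; the calibration is good to about 2 mm. A picture is of the moment at which its call begins: read the wrist's pose just before it.
- env.hand_in(): hands the job in; it is judged then, once.
Trained networks look in the newest picture that a camera, given by its name, has taken for a name from the list of things; names that differ only in an ending like _2 or _b are one class to them, and where a whole thing is asked for, a point or a joint stands for the part that bears it (a point fixed in the world has none). Each returns a list of dicts, best first, with "score" (0 to 1); they miss things now and then, are a little off and sometimes report something else, mostly with a low value. They report only what shows in the picture. A call takes as long as a camera call.
- env.find_in(camera, name): "position" ([x, y, z] in m, in world coordinates, good to about 4 mm: the middle of the surface that is visible of it).
The state is a dict: "clock": time; "joint_pos": joint angles; "qvel": joint speeds; "tau": joint torques, N m; "tcp_pos": TCP position; "orientation": TCP orientation; "wrist_force": force on the tool from outside, world axes, zero at the start; "ft_torque": the same for the moment, N m; "finger_gap": finger opening in m; "grip_force": force on a finger pad.
Only numpy, scipy, OpenCV 4.12 (cv2) and the standard library are available. Lean on these libraries where they do the work, as an engineer would, in place of code of your own. Each camera call takes 0.05 s, during which the arm holds its last target. There are 200 camera calls.

## Task

Press the pivot pin home in the rocker with the small bench press: lay the rocker flat on the press bed with the pin centred under the ram and let go of it, then pull the sprung lever down until you feel the pin go solid on the bottom of its blind hole, and give it one firm press there without forcing it. Keep hold of the lever and ease it back up slowly to its rest, never letting the spring fling it up; leave the rocker lying under the ram and do not disturb the other things on the board.

Things in the scene. Friction and masses are not known exactly. Their poses are not given: they have to be found in the camera images.
- press: Small grey C-frame bench press, fixed on the wooden board over the open drawers (board top z = 0.101). Origin under its base, below the ram's axis; x from the open front to the column, y left, z up. Base 165x110 mm. The 60 mm wide head overhangs the bed from x = -28 mm backwards, its underside 94 mm above the origin; column front at x = +52; the ram stands up to 188 mm.
- press_bed (a point): Middle of the flat steel bed under the ram, 24 mm above the press origin, press axes. The bed reaches from x = -60 to +35 mm and y = -42 to +42 mm. The work comes in from the front (-x) or from a side, under the head.
- ram: The press's vertical steel ram, 18 mm square, with a round foot of 28 mm diameter. Origin at the centre of the foot's lower face. At rest the foot is 64 mm above the bed; it goes down 20 mm per radian of the lever (30 mm at most).
- lever (a joint): Lever angle, rad: 0 at its upper rest stop, growing as it is pulled to the front and down, 1.5 at the lower stop. A return spring drives it back all the time: holding it takes about 2.5 N at the grip at rest, 5 N near the bottom. Let go half-way it flies up at 2 to 3 rad/s; over 1.5 rad/s upwards counts as letting it fly. Let go within 0.1 rad of the rest stop it stays slower than that.
- lever_axis (a point): Point on the lever's level turning axis (along the press's y), in the plane in which the lever swings: press frame x = +19, y = -95, z = +116 mm, on the right-hand side of the press. Press axes. The round hub here is 36 mm in diameter and 26 mm wide, on a 16 mm shaft from the head wound with the return spring (34 mm); work up to 60 mm high can pass below it at bed height.
- lever_grip (a point): Middle of the lever's round black grip, 72 mm long, 26 mm thick, 130 mm from lever_axis. At lever angle q it is 130 cos(1.361 - q) mm in front of lever_axis (press -x) and 130 sin(1.361 - q) mm above it, so at rest the lever stands nearly upright. Pinch it from above across the press's y; the tool can stay upright all the way, the grip turns between the fingers.
- rocker: Dark cast rocker arm, loose, 0.3 to 0.5 kg with its pin, 175 mm long, flat underneath. Origin under the centre of its big boss (52 mm diameter, 24 mm high). A shank runs along its own -x to a small eye (38 mm diameter, 22 mm high) at x = -130 mm; z up. Centre of mass about 40 mm from the boss centre.
- rocker_shank (a point): Point on the rocker's shank, 85 mm from the boss centre, 13 mm above the underside; rocker axes. The straight shank is 22 mm wide, 21 mm high, its underside flush with the boss. Held across here, the rocker can be laid under the ram from the front with the fingers in front of the bed and the hand in front of the head.
- pin: Plain steel pin, 22 mm diameter, upright in the blind hole of the rocker's big boss. Origin at the centre of its top, at first 44 to 54 mm above the rocker's underside. It slides down under about 38 N from the ram (11 N at the lever grip with the spring), 8 to 12 mm to go; how deep the hole is differs and cannot be seen: home, the top stands 36 to 42 mm up and the lever goes solid.
- pin_foot (a point): Lower end of the pin, 30 mm below its top, inside the boss; pin axes. A firm press when the pin is home is 19 to 28 N at the lever grip, kept for half a second (roughly 75 to 160 N at the ram); under 60 N at the ram is not firm, over 260 N at the ram (about 40 N at the grip) overloads it.
- spanner: Combination spanner, 196 mm long, lying flat on the board; a bystander. Origin at its middle, underneath.
- tape: Roll of black tape, 58 mm diameter, 18 mm high; a bystander. Origin under its centre.
- vblock: Steel V-block, 50x50x40 mm; a bystander. Origin under its centre.

How it is judged:
By the outcome, as a careful person would: the job done as asked, in the order asked, and still so for the second after the job is handed in, with the robot touching nothing.
It also fails if it takes over 70 s, if anything falls off the work surface, if the arm or the gripper's body presses on something with over 40 N, if the wrist force passes 120 N, or if a joint passes its speed limit or range.

## Working session

There is one attempt and no reset: what is moved stays moved. The work goes in short steps, Python scripts to look and compute and a tool call to move; the robot and the scene stay as the last step left them, time stands still between calls to the robot, and variables do not carry over. Pictures are saved under pics/ and viewed, at most 10 in all, crops included, and the job is handed in when it is done.

Besides the shell and the picture viewer there is one more tool, called after ">>>" as a command line: name --argument value ..., lists and objects as JSON in quotes. carry_out: Moves the arm, as the interface text tells. Its arguments: {"type":"object","properties":{"increments":{"type":"array","items":{"type":"array","items":{"type":"array","items":{"type":"number","minimum":-1,"maximum":1}}}},"jaw":{"type":"number"},"squeeze":{"type":"number"}},"required":["increments"]}

```bash
mkdir -p pics; ls
cat > h.py <<'E'
import numpy as np,cv2
from scipy.spatial.transform import Rotation as Ro
from workcell import env
def Rq(q): return Ro.from_quat([q[1],q[2],q[3],q[0]])
def cam(n):
    s=env.get_state(); c=env.read_camera(n)
    if 'R' in c: R=np.array(c['R']);t=np.array(c['t'])
    else:
        T=np.eye(4);T[:3,:3]=Rq(s['orientation']).as_matrix();T[:3,3]=s['tcp_pos']
        M=np.linalg.inv(T@np.array(c['T_tool_cam']));R=M[:3,:3];t=M[:3,3]
    return dict(f=c['frame'],z=c['z_map'],K=np.array(c['intrinsics']),k1=c['k1'],R=R,t=t)
def cloud(c):
    h,w=c['z'].shape
    uv=np.indices((h,w))[::-1].reshape(2,-1).T.astype(float)
    d=(uv-[c['K'][0,2],c['K'][1,2]])/[c['K'][0,0],c['K'][1,1]]
    u=d.copy()
    for _ in range(6): u=d/(1+c['k1']*(u**2).sum(1,keepdims=True))
    z=c['z'].reshape(-1,1)
    P=np.hstack([u*z,z]); X=(P-c['t'])@c['R']
    X[z[:,0]==0]=np.nan
    return X.reshape(h,w,3)
def proj(c,X):
    p=np.atleast_2d(X)@c['R'].T+c['t'];u=p[:,:2]/p[:,2:]
    u=u*(1+c['k1']*(u**2).sum(1,keepdims=True))
    return u*[c['K'][0,0],c['K'][1,1]]+[c['K'][0,2],c['K'][1,2]]
def rel(target,quat=None):
    s=env.get_state();R=Rq(s['orientation'])
    d=R.inv().apply(np.array(target)-s['tcp_pos'])/0.5
    a=(R.inv()*Rq(quat)).as_rotvec()/(2*np.pi) if quat is not None else np.zeros(3)
    return np.round(np.r_[d,a],4)
E
python3 - <<'E'
from h import *
s=env.get_state();print(s)
for n in ['scene','side','wrist']:
    c=cam(n);cv2.imwrite(f'pics/{n}0.png',c['f']);np.savez(f'{n}0.npz',X=cloud(c),**c)
    print(n,c['R'].round(3).tolist(),c['t'].round(3),c['K'][0,0])
    for k in ['press','press_bed','ram','lever','lever_grip','rocker','rocker_shank','pin','spanner','tape','vblock']:
        r=env.find_in(n,k)
        print(k,[(np.round(x['position'],3).tolist(),round(x['score'],2)) for x in r[:2]])
E
```

```text
pics
{'clock': 0.0, 'joint_pos': array([ 1.20237411e+00,  3.13979143e-01,  4.49790264e-02,  1.30361470e+00,
       -2.45022337e-05,  1.43121229e+00]), 'qvel': array([-0.00067289,  0.00237333,  0.00043737, -0.00218005,  0.00072521,
       -0.00076064]), 'tau': array([ 1.19504821e-03, -4.80623531e+01,  2.98534012e+01,  1.90199038e-02,
        3.15645877e-06,  1.73159987e-05]), 'tcp_pos': array([0.13026769, 0.55955236, 0.24942097]), 'orientation': array([-2.16617141e-04,  1.14169536e-01,  9.93460865e-01, -8.83147743e-04]), 'wrist_force': array([-0.07473243,  0.75944037, -0.26545749]), 'ft_torque': array([-0.02474361, -0.0233367 ,  0.01559154]), 'grip_force': 0.0, 'finger_gap': 0.08551597899189825}
scene [[0.544, -0.839, 0.011], [-0.643, -0.426, -0.636], [0.539, 0.339, -0.771]] [-0.201  0.533  1.011] 429.6812611187063
press [([0.563, 0.198, 0.212], 0.9)]
press_bed [([0.561, 0.201, 0.217], 0.78)]
ram [([0.561, 0.221, 0.272], 0.68)]
lever [([0.557, 0.128, 0.293], 0.24)]
lever_grip [([0.558, 0.129, 0.293], 0.87)]
rocker [([0.486, -0.137, 0.124], 0.56)]
rocker_shank [([0.488, -0.135, 0.123],
[... 248 characters left out ...]
0.354  1.326] 484.5848015414212
press [([0.573, 0.189, 0.198], 0.9)]
press_bed [([0.576, 0.191, 0.199], 0.79)]
ram [([0.562, 0.217, 0.264], 0.36)]
lever [([0.559, 0.126, 0.3], 0.94)]
lever_grip [([0.557, 0.127, 0.3], 0.89)]
rocker [([0.493, -0.138, 0.119], 0.76)]
rocker_shank [([0.488, -0.136, 0.124], 0.88)]
pin [([0.534, -0.115, 0.149], 0.55)]
spanner []
tape [([0.362, 0.372, 0.116], 0.56)]
vblock [([0.632, -0.179, 0.132], 0.92), ([0.361, 0.372, 0.115], 0.48)]
wrist [[0.226, 0.974, 0.001], [0.931, -0.216, 0.295], [0.287, -0.066, -0.956]] [-0.576 -0.037  0.38 ] 280.41467975053376
press []
press_bed []
ram []
lever []
lever_grip []
rocker []
rocker_shank []
pin []
spanner []
tape []
vblock []
```

View pics/scene0.png

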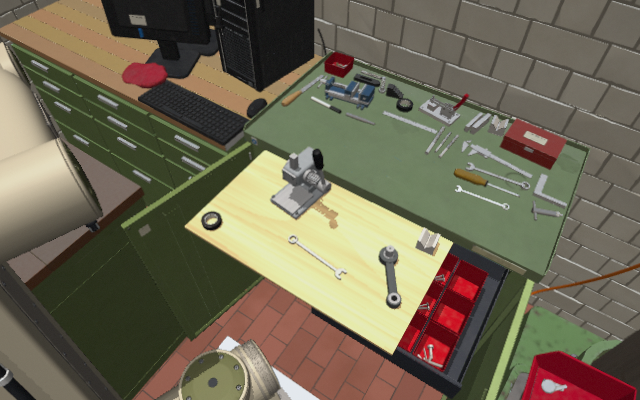

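View pics/side0.png

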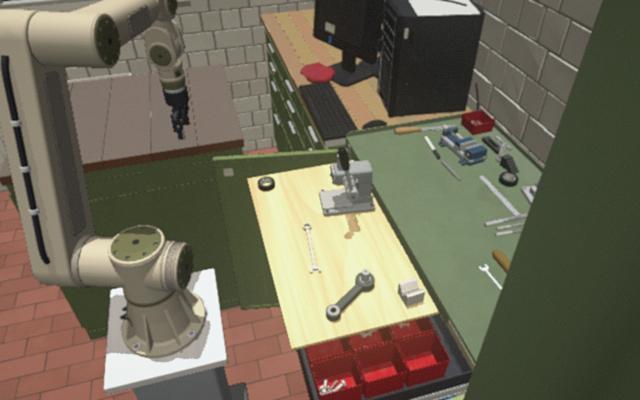

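Run:
```python
from h import *
def rect(P): # min area rect of xy
    r=cv2.minAreaRect((P[:,:2]*1000).astype(np.float32)); return np.round(r[0],1),np.round(r[1],1),round(r[2],1)
for n in ['scene','side']:
    d=np.load(n+'0.npz');X=d['X'].reshape(-1,3);X=X[~np.isnan(X[:,0])]
    print(n)
    rk=X[(abs(X[:,0]-.47)<.13)&(abs(X[:,1]+.15)<.12)&(X[:,2]>.108)&(X[:,2]<.17)]
    rk=rk[np.hypot(rk[:,0]-.628,rk[:,1]+.178)>.05]
    print('rocker n',len(rk),rect(rk),np.percentile(rk[:,2],[5,50,95]))
    for lo,hi in [(.116,.122),(.122,.1245),(.1245,.130),(.14,.16)]:
        q=rk[(rk[:,2]>lo)&(rk[:,2]<hi)]; 
        if len(q)>8: print(lo,hi,len(q),q.mean(0).round(4),rect(q))
    pr=X[(abs(X[:,0]-.56)<.2)&(abs(X[:,1]-.2)<.17)&(X[:,2]>.115)]
    for lo,hi in [(.121,.129),(.15,.19),(.195,.215),(.215,.24),(.24,.28),(.28,.292),(.292,.36)]:
        q=pr[(pr[:,2]>lo)&(pr[:,2]<hi)]
        if len(q)>8: print('press',lo,hi,len(q),q.mean(0).round(4),rect(q))
    h,e=np.histogram(pr[:,2],bins=np.arange(.11,.37,.005));print([(round(a,3),int(b)) for a,b in zip(e,h) if b>0])
```

```text
scene
rocker n 754 (array([ 483.4, -119.1]), array([158.9, 149.5]), 87.0) [0.11341255 0.12378786 0.1521235 ]
0.116 0.122 165 [ 0.4682 -0.1445  0.1202] (array([ 475.1, -143.9]), array([153.3,  45.2]), 36.7)
0.122 0.1245 251 [ 0.4684 -0.146   0.1234] (array([ 478.9, -135.3]), array([171.4,  49.2]), 30.3)
0.1245 0.13 201 [ 0.4951 -0.128   0.1261] (array([ 479.8, -134.4]), array([172. ,  49.5]), 30.2)
0.14 0.16 64 [ 0.5316 -0.1039  0.1521] (array([ 533.1, -103.2]), array([20.3, 20.8]), 78.2)
press 0.121 0.129 806 [0.5656 0.2184 0.1246] (array([522.4, 197.9]), array([333.8, 323.6]), 89.7)
press 0.15 0.19 300 [0.718  0.1928 0.1521] (array([692.4, 200.6]), array([338.4, 134.7]), 89.9)
press 0.195 0.215 129 [0.5583 0.1938 0.208 ] (array([561.5, 181.9]), array([112.9, 101.8]), 62.7)
press 0.215 0.24 531 [0.5677 0.184  0.2291] (array([591. , 187.8]), array([149.1, 122.5]), 78.6)
press 0.24 0.28 466 [0.5885 0.2169 0.2473] (array([578.7, 212.3]), array([151.6, 100.6]), 47.1)
press 0.28 0.292 59 [0.5629 0.2113 0.2867] (array([563.8, 183.4]), array([110.6,  18.9]), 87.5)
press 0.292 0.36 115 [0.54
[... 2953 characters left out ...]
np.float64(0.22), 76), (np.float64(0.225), 95), (np.float64(0.23), 116), (np.float64(0.235), 102), (np.float64(0.24), 270), (np.float64(0.245), 70), (np.float64(0.25), 11), (np.float64(0.255), 13), (np.float64(0.26), 9), (np.float64(0.265), 8), (np.float64(0.27), 13), (np.float64(0.275), 6), (np.float64(0.28), 10), (np.float64(0.285), 10), (np.float64(0.29), 8), (np.float64(0.295), 4), (np.float64(0.3), 8), (np.float64(0.305), 2), (np.float64(0.31), 6), (np.float64(0.315), 9), (np.float64(0.32), 9), (np.float64(0.325), 14), (np.float64(0.33), 14), (np.float64(0.335), 14), (np.float64(0.34), 14), (np.float64(0.345), 10), (np.float64(0.35), 17), (np.float64(0.355), 13), (np.float64(0.36), 16)]
```

The scene view shows the press with its lever upright (grip at about 318,158), the rocker with its boss at about (388,255) and eye at (393,299), the spanner in between, the tape at (211,220) and the V-block at (428,240). The side view agrees: rocker boss at (366,278), eye at (334,311), press at (345,185) with its front towards the robot.

```bash
cat > fit.py <<'E'
from h import *
from scipy.optimize import least_squares
def box(p,lo,hi):
    c=(np.array(lo)+hi)/2;q=abs(p-c)-(np.array(hi)-lo)/2
    return np.linalg.norm(np.maximum(q,0),axis=1)+np.minimum(q.max(1),0)
def loc(X,x,y,yaw,z0):
    d=X-[x,y,z0];c,s=np.cos(yaw),np.sin(yaw)
    return np.c_[c*d[:,0]+s*d[:,1],-s*d[:,0]+c*d[:,1],d[:,2]]
def press_res(p,X,ang=0.):
    L=loc(X,p[0],p[1],p[2],.101)
    g=1.361-ang
    ax=np.array([.019,-.095,.116]);u=np.array([-np.cos(g),0,np.sin(g)])
    w=L-ax;t=w@u;rad=np.linalg.norm(w-t[:,None]*u,axis=1)
    grip=np.maximum(rad-.013,abs(t-.130)-.036)
    hub=np.maximum(np.hypot(w[:,0],w[:,2])-.018,abs(w[:,1])-.013)
    spr=np.maximum(np.hypot(w[:,0],w[:,2])-.017,abs(L[:,1]+.056)-.026)
    f=[box(L,[p[3],-.055,0],[p[3]+.165,.055,.02]),box(L,[-.06,-.042,0],[.035,.042,.024]),
       box(L,[-.028,-.03,.094],[.1,.03,.143]),box(L,[-.009,-.009,.05],[.009,.009,.188]),grip,hub,spr,box(L,[.052,-.03,0],[.1,.03,.14])]
    return np.clip(np.min(np.abs(f),axis=0),0,.02)
def fit_press(X,p0=(.565,.21,-.13,-.065)):
    m=(np.hypot(X[:,0]-p0[0],X[:,1]-p0[1])<.15)&(X[:,2]>.108)&(X[:,0]<.66)
    Y=X[m];r=least_squares(press_res,p0,args=(Y,),loss='soft_l1',f_scale=.002,x_scale=[.01,.01,.1,.01])
    return r.x,np.median(np.abs(r.fun)),len(Y)
def rock_res(p,X):
    L=loc(X,p[0],p[1],p[2],p[3])
    cyl=lambda x,r,z0,z1:np.maximum(np.hypot(L[:,0]-x,L[:,1])-r,abs(L[:,2]-(z0+z1)/2)-(z1-z0)/2)
    f=[cyl(0,.026,0,.024),cyl(-.13,.019,0,.022),box(L,[-.13,-.011,0],[0,.011,.021]),cyl(0,.011,0,p[4])]
    return np.clip(np.min(np.abs(f),axis=0),0,.02)
def fit_rock(X,p0=(.533,-.106,.54,.101,.05)):
    c=np.array(p0[:2])-.06*np.array([np.cos(p0[2]),np.sin(p0[2])])
    m=(np.hypot(X[:,0]-c[0],X[:,1]-c[1])<.105)&(X[:,2]>p0[3]+.008)&(X[:,2]<p0[3]+.07)
    Y=X[m];r=least_squares(rock_res,p0,args=(Y,),loss='soft_l1',f_scale=.002,x_scale=[.01,.01,.1,.01,.01])
    return r.x,np.median(np.abs(r.fun)),len(Y)
E
python3 - <<'E'
from fit import *
np.set_printoptions(precision=4,suppress=True)
A=[]
for n in ['scene','side']:
    X=np.load(n+'0.npz')['X'].reshape(-1,3);X=X[~np.isnan(X[:,0])];A.append(X)
A.append(np.vstack(A))
for X in A: print(fit_press(X),fit_rock(X))
E
```

```text
(array([ 0.5678,  0.2299, -0.1296, -0.0615]), np.float64(0.0013191971365442874), 2539) (array([ 0.5351, -0.1031,  0.5864,  0.1021,  0.0528]), np.float64(0.0008850489472579139), 747)
(array([ 0.5672,  0.2275, -0.1209, -0.0666]), np.float64(0.001517396451485832), 2445) (array([ 0.5336, -0.1065,  0.5824,  0.1018,  0.0525]), np.float64(0.0009545722151682902), 795)
(array([ 0.5678,  0.2285, -0.1292, -0.0614]), np.float64(0.0014575418976362185), 4984) (array([ 0.5343, -0.1055,  0.5833,  0.1019,  0.0526]), np.float64(0.0010881870588680615), 1542)
```

```bash
cat >> h.py <<'E'
def q(yaw): # tool down, tool y at yaw
    a=yaw-np.pi/2
    r=Ro.from_matrix(np.c_[[-np.sin(yaw),np.cos(yaw),0],[np.cos(yaw),np.sin(yaw),0],[0,0,-1]]).as_quat()
    return [r[3],r[0],r[1],r[2]]
def plan(*legs,start=None):
    s=env.get_state();p,R=np.array(s['tcp_pos']),Rq(s['orientation'])
    if start: p,R=np.array(start[0]),Rq(q(start[1]))
    for t,y in legs:
        d=R.inv().apply(np.array(t)-p)/.5;Rn=Rq(q(y));a=(R.inv()*Rn).as_rotvec()/2/np.pi
        print(np.round(np.r_[d,a],4).tolist(),'rows',max(np.linalg.norm(d)*.5/.0625,np.linalg.norm(a)*360/10.7).round(1))
        p,R=np.array(t),Rn
E
python3 - <<'E'
from h import *
plan(([.32,.30,.28],2.154),([.43,.03,.28],2.154),([.4634,-.1518,.24],2.154))
E
```

```text
[-0.4872, -0.4205, -0.0594, 0.0, 0.0, -0.1292] rows 5.2
[0.1137, -0.5719, 0.0, 0.0, 0.0, 0.0] rows 4.7
[0.1445, -0.3403, 0.08, 0.0, 0.0, 0.0] rows 3.0
```

>>> carry_out --increments '[[[-0.1, -0.084, -0.012, 0, 0, -0.026], [-0.2, -0.17, -0.024, 0, 0, -0.052], [-0.3, -0.26, -0.036, 0, 0, -0.078], [-0.4, -0.34, -0.048, 0, 0, -0.104], [-0.487, -0.42, -0.06, 0, 0, -0.129]]]' --jaw 0

```text
clock: 2.42
tcp_pos: [0.3064, 0.3205, 0.2782]
orientation: [0.001, -0.279, 0.96, 0.0]
wrist_force: [1.1, -0.2, 0.2]
finger_gap: 0.0853
grip_force: 0.0
```

>>> carry_out --increments '[[[0.023, -0.114, 0, 0, 0, 0], [0.046, -0.229, 0, 0, 0, 0], [0.068, -0.343, 0, 0, 0, 0], [0.09, -0.457, 0, 0, 0, 0], [0.114, -0.572, 0, 0, 0, 0]]]'

```text
clock: 3.05
tcp_pos: [0.4096, 0.0476, 0.2781]
orientation: [0.001, -0.277, 0.961, -0.0]
wrist_force: [0.7, 0.8, 1.6]
finger_gap: 0.085
grip_force: 0.0
```

>>> carry_out --increments '[[[0.048, -0.113, 0.027, 0, 0, 0], [0.096, -0.227, 0.053, 0, 0, 0], [0.144, -0.34, 0.08, 0, 0, 0], [0.144, -0.34, 0.08, 0, 0, 0]]]'

```text
clock: 3.55
tcp_pos: [0.4385, -0.1364, 0.2366]
orientation: [-0.0, -0.273, 0.962, 0.0]
wrist_force: [-0.2, 1.2, -0.1]
finger_gap: 0.0856
grip_force: 0.0
```

Run:
```python
from fit import *
np.set_printoptions(precision=4,suppress=True)
s=env.get_state();print(s['clock'],s['tcp_pos'],s['orientation'],s['wrist_force'],s['joint_pos'])
c=cam('wrist');cv2.imwrite('pics/w1.png',c['f']);X=cloud(c).reshape(-1,3);X=X[~np.isnan(X[:,0])]
r=fit_rock(X,(.534,-.105,.583,.101,.052));print(r)
b=X[(abs(X[:,2]-.101)<.006)];print('board',np.median(b[:,2]),len(b))
p=r[0];g=[p[0]-.085*np.cos(p[2]),p[1]-.085*np.sin(p[2]),.123];print(g)
plan((g[:2]+[.15],p[2]+np.pi/2),(g,p[2]+np.pi/2))
```

```text
3.55 [ 0.4385 -0.1364  0.2366] [-0.0005 -0.2734  0.9619  0.0002] [-0.1584  1.2388 -0.0714] [-0.4765  0.0956 -0.2616  1.2146 -0.0004 -1.0305]
(array([ 0.5347, -0.106 ,  0.5834,  0.1015,  0.0524]), np.float64(0.00039802953550172743), 5871)
board 0.10141191919871076 89806
[np.float64(0.46372596017021744), np.float64(-0.15285409563421443), 0.123]
[-0.0242, -0.0584, 0.1739, 0.0002, -0.0001, -0.0043] rows 1.5
[0.0, 0.0, 0.054, 0.0, 0.0, 0.0] rows 0.4
```

>>> carry_out --increments '[[[-0.014, -0.034, 0.08, 0, 0, -0.0043], [-0.024, -0.058, 0.15, 0, 0, -0.0043], [-0.024, -0.058, 0.2, 0, 0, -0.0043], [-0.024, -0.058, 0.227, 0, 0, -0.0043], [-0.024, -0.058, 0.227, 0, 0, -0.0043]]]'

```text
clock: 4.22
tcp_pos: [0.4636, -0.1497, 0.124]
orientation: [-0.0, -0.29, 0.957, 0.001]
wrist_force: [-0.4, 0.4, 0.6]
finger_gap: 0.0854
grip_force: 0.0
```

>>> carry_out --increments '[[[0, 0, 0, 0, 0, 0], [0, 0, 0, 0, 0, 0], [0, 0, 0, 0, 0, 0], [0, 0, 0, 0, 0, 0], [0, 0, 0, 0, 0, 0]]]' --jaw 1 --squeeze 70

```text
clock: 4.85
tcp_pos: [0.4649, -0.1518, 0.1253]
orientation: [0.001, -0.289, 0.957, -0.001]
wrist_force: [-0.5, -0.5, 4.9]
finger_gap: 0.0206
grip_force: 69.8
```

Run:
```python
from h import *
s=env.get_state();print(s['clock'],s['tcp_pos'],s['orientation'],s['wrist_force'],s['finger_gap'],s['grip_force'])
```

```text
4.85 [ 0.46494688 -0.1517984   0.12532402] [ 8.30555078e-04 -2.89231287e-01  9.57258273e-01 -1.08256137e-03] [-0.48180558 -0.49102075  4.94184662] 0.020554788150799624 69.79119658470154
```

>>> carry_out --increments '[[[0, 0, -0.02, 0, 0, 0], [0, 0, -0.06, 0, 0, 0], [0, 0, -0.11, 0, 0, 0], [0, 0, -0.15, 0, 0, 0], [0, 0, -0.15, 0, 0, 0]]]' --squeeze 100

```text
clock: 5.48
tcp_pos: [0.4644, -0.1512, 0.2001]
orientation: [0.001, -0.289, 0.957, -0.0]
wrist_force: [0.5, 0.1, -4.7]
finger_gap: 0.0194
grip_force: 98.3
```

Run:
```python
from fit import *
np.set_printoptions(precision=4,suppress=True)
s=env.get_state();print(s['clock'],s['tcp_pos'],s['orientation'],s['wrist_force'],s['ft_torque'],s['finger_gap'])
c=cam('wrist');cv2.imwrite('pics/w2.png',c['f']);X=cloud(c).reshape(-1,3);X=X[~np.isnan(X[:,0])]
dz=s['tcp_pos'][2]-.1253
r=fit_rock(X,(.535,-.106,.583,.1015+dz,.052));print(r,dz)
p=r[0];L=loc(X,p[0],p[1],p[2],p[3])
b=L[(np.hypot(L[:,0],L[:,1])<.024)&(np.hypot(L[:,0],L[:,1])>.014)&(abs(L[:,2]-.024)<.008)]
A=np.c_[b[:,:2],np.ones(len(b))];print('boss tilt',np.linalg.lstsq(A,b[:,2],rcond=None)[0],len(b))
t=L[(np.hypot(L[:,0],L[:,1])<.008)&(abs(L[:,2]-.052)<.015)];print('pin top',t.mean(0),len(t))
psi=-.127+np.pi/2
plan(([.384,.252,.205],psi))
```

```text
5.475 [ 0.4644 -0.1512  0.2001] [ 0.0005 -0.2895  0.9572 -0.0005] [ 0.4755  0.0857 -4.7336] [-0.1352  0.1601  0.007 ] 0.019427794819933283
(array([ 0.5344, -0.1044,  0.5736,  0.1766,  0.052 ]), np.float64(0.009364561273785063), 21387) 0.07484143042467309
boss tilt [0. 0. 0.] 0
pin top [nan nan nan] 0
[-0.3136, 0.7593, -0.0118, 0.0, -0.0, 0.1137] rows 6.6<stdin>:10: RuntimeWarning: Mean of empty slice.
  ret = um.true_divide(
```

View pics/w2.png

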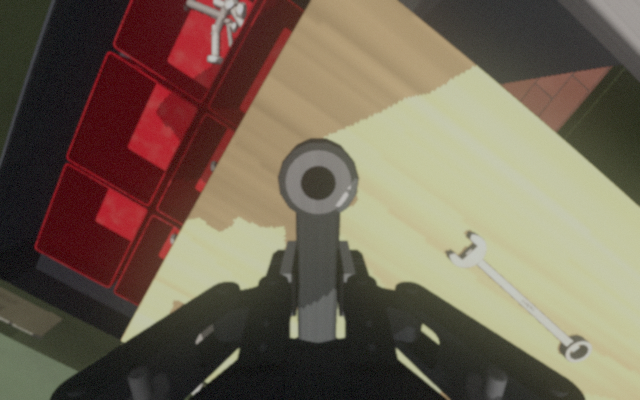

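The wrist view shows the shank held centrally in the fingers, the eye at (318,180), and the board clear below.

>>> carry_out --increments '[[[-0.047, 0.114, -0.002, 0, 0, 0.022], [-0.094, 0.228, -0.004, 0, 0, 0.044], [-0.141, 0.342, -0.006, 0, 0, 0.066], [-0.188, 0.456, -0.008, 0, 0, 0.09], [-0.235, 0.57, -0.01, 0, 0, 0.1137]]]'

```text
clock: 6.15
tcp_pos: [0.4044, 0.1438, 0.2027]
orientation: [-0.001, 0.058, 0.998, -0.0]
wrist_force: [1.1, 0.3, -4.6]
finger_gap: 0.0193
grip_force: 98.7
```

Run:
```python
from h import *
plan(([.384,.252,.18],-.127+np.pi/2))
```

```text
[0.0654, 0.2102, 0.0454, -0.0, -0.0004, 0.0018] rows 1.8
```

>>> carry_out --increments '[[[0.03, 0.09, 0.015, 0, 0, 0], [0.06, 0.18, 0.03, 0, 0, 0], [0.065, 0.195, 0.045, 0, 0, 0], [0.065, 0.195, 0.045, 0, 0, 0]]]'

```text
clock: 6.65
tcp_pos: [0.3832, 0.2423, 0.1798]
orientation: [-0.002, 0.055, 0.999, -0.001]
wrist_force: [-0.4, 0.2, -4.1]
finger_gap: 0.0195
grip_force: 98.9
```

Run:
```python
from fit import *
np.set_printoptions(precision=4,suppress=True)
s=env.get_state();print(s['clock'],s['tcp_pos'],s['orientation'])
A=[]
y=np.arctan2(*(Rq(s['orientation']).as_matrix()[:2,1][::-1]))-np.pi/2;print('yaw',y)
t=s['tcp_pos'];p0=(t[0]+.085*np.cos(y),t[1]+.085*np.sin(y),y,t[2]-.0238,.052);print(np.array(p0))
for n in ['scene','side']:
    c=cam(n);cv2.imwrite(f'pics/{n}2.png',c['f']);X=cloud(c).reshape(-1,3);X=X[~np.isnan(X[:,0])];A.append(X)
    c2=np.array(p0[:2]);Y=X[np.hypot(X[:,0]-c2[0],X[:,1]-c2[1])<.06]  # boss+pin only
    print(n,fit_rock(Y,p0)); 
    p=fit_rock(Y,p0)[0];L=loc(Y,p[0],p[1],p[2],p[3]);r=np.hypot(L[:,0],L[:,1])
    b=L[(r<.025)&(r>.013)&(abs(L[:,2]-.024)<.006)]
    print('tilt',np.linalg.lstsq(np.c_[b[:,:2],np.ones(len(b))],b[:,2],rcond=None)[0],len(b))
c=cam('wrist');W=cloud(c).reshape(-1,3);cv2.imwrite('pics/w3.png',c['f'])
for X in A+[np.vstack(A)]: print(fit_press(X,(.5678,.2285,-.128,-.062)))
```

```text
6.65 [0.3832 0.2423 0.1798] [-0.0018  0.0547  0.9985 -0.001 ]
yaw -0.10937326529054947
[ 0.4677  0.233  -0.1094  0.156   0.052 ]
scene (array([ 0.4639,  0.2365, -0.0832,  0.1549,  0.0519]), np.float64(0.0009233824409661511), 277)
tilt [0.0028 0.0017 0.0235] 118
side (array([ 0.4644,  0.2323, -0.1435,  0.1568,  0.0521]), np.float64(0.0010942058956302445), 315)
tilt [0.0064 0.0025 0.0235] 78
(array([ 0.568 ,  0.23  , -0.1353, -0.0612]), np.float64(0.0016977893336882852), 3005)
(array([ 0.5674,  0.2274, -0.1232, -0.0609]), np.float64(0.002206145405355797), 3208)
(array([ 0.5679,  0.2284, -0.1324, -0.0613]), np.float64(0.0019864950499435766), 6213)
```

Run:
```python
from h import *
y=-.130+np.pi/2
plan(([.3858,.2521,.1535],y),([.4858,.239,.1535],y),([.4858,.239,.1485],y))
```

```text
[0.0004, 0.0211, 0.0557, -0.0001, -0.0001, 0.0028] rows 0.5
[-0.2017, -0.0001, 0.0, 0.0, 0.0, 0.0] rows 1.6
[0.0, 0.0, 0.01, 0.0, 0.0, 0.0] rows 0.1
```

>>> carry_out --increments '[[[0, 0.01, 0.02, 0, 0, 0.0028], [0, 0.021, 0.045, 0, 0, 0.0028], [0, 0.021, 0.053, 0, 0, 0.0028], [0, 0.021, 0.053, 0, 0, 0.0028]]]'

```text
clock: 7.3
tcp_pos: [0.3854, 0.2529, 0.1544]
orientation: [-0.001, 0.064, 0.998, -0.0]
wrist_force: [-1.1, 0.1, -3.3]
finger_gap: 0.0195
grip_force: 98.9
```

Run:
```python
from h import *
s=env.get_state();print(s['tcp_pos'],s['orientation'],s['wrist_force'])
y=-.130+np.pi/2
plan(([.3858,.2521,.1535],y),([.4858,.239,.1535],y));plan(([.4858,.239,.1535],y))
```

```text
[0.38539094 0.25285013 0.15440247] [-6.79653106e-04  6.41543570e-02  9.97939696e-01 -3.46951173e-04] [-1.0812931   0.09317521 -3.3035428 ]
[-0.001, -0.0014, 0.0018, -0.0001, -0.0002, 0.0003] rows 0.0
[-0.2017, -0.0001, 0.0, 0.0, 0.0, 0.0] rows 1.6
[-0.2027, -0.0018, 0.0015, -0.0001, -0.0002, 0.0003] rows 1.6
```

Now slide in, staying clear below the foot.

>>> carry_out --increments '[[[-0.04, 0, 0.002, 0, 0, 0], [-0.09, 0, 0.002, 0, 0, 0], [-0.14, -0.001, 0.002, 0, 0, 0], [-0.18, -0.001, 0.002, 0, 0, 0], [-0.2025, -0.0015, 0.002, 0, 0, 0]]]'

```text
clock: 7.92
tcp_pos: [0.4885, 0.239, 0.1542]
orientation: [0.001, 0.065, 0.998, 0.0]
wrist_force: [0.4, -0.4, -5.4]
finger_gap: 0.0197
grip_force: 99.0
```

>>> carry_out --increments '[[[0, 0, 0, 0, 0, 0], [0, 0, 0, 0, 0, 0]]]'

```text
clock: 8.18
tcp_pos: [0.4855, 0.2393, 0.1539]
orientation: [-0.0, 0.064, 0.998, -0.0]
wrist_force: [-0.1, 0.2, -3.9]
finger_gap: 0.0194
grip_force: 99.0
```

```bash
cat > chk.py <<'E'
from fit import *
np.set_printoptions(precision=4,suppress=True)
import sys
tag=sys.argv[1];z0=float(sys.argv[2]);ph=float(sys.argv[3])
s=env.get_state();print(s['clock'],s['tcp_pos'],s['orientation'],s['wrist_force'],s['ft_torque'])
for n in ['scene','side']:
    c=cam(n);cv2.imwrite(f'pics/{n}{tag}.png',c['f']);X=cloud(c).reshape(-1,3)
    np.savez(f'{n}{tag}.npz',X=X)
    P={'scene':[.568,.23,-.130],'side':[.5674,.2274,-.130]}[n]
    L=loc(X,P[0],P[1],P[2],.101)   # in press frame of that camera
    r=np.hypot(L[:,0],L[:,1])
    m=(r<.05)&(L[:,2]>z0-.101+.012)&(L[:,2]<z0-.101+.06)&(r<.04)
    Y=L[m];print(n,len(Y),np.histogram(Y[:,2],np.arange(.02,.09,.005)))
    # fit boss+pin only, yaw 0
    def res(p):
        q=np.hypot(Y[:,0]-p[0],Y[:,1]-p[1])
        f=[np.maximum(q-.026,abs(Y[:,2]-p[2]-.012)-.012),np.maximum(q-.011,abs(Y[:,2]-p[2]-ph/2)-ph/2)]
        return np.clip(np.abs(f).min(0),0,.02)
    o=least_squares(res,[0,0,z0-.101],loss='soft_l1',f_scale=.002);print('boss in press frame',o.x,np.median(o.fun))
    v=cv2.resize(c['f'][130:240,260:400] if n=='scene' else c['f'][140:250,270:410],None,fx=4,fy=4,interpolation=cv2.INTER_CUBIC)
    cv2.imwrite(f'pics/{n}{tag}c.png',v)
E
python3 chk.py 4 .129 .052
```

```text
8.175 [0.4855 0.2393 0.1539] [-0.0005  0.0641  0.9979 -0.0001] [-0.0625  0.1536 -3.8859] [0.0421 0.2105 0.0297]
scene 178 (array([ 0,  0,  0,  0, 13, 48, 87, 13,  5,  8,  4,  0,  0]), array([0.02 , 0.025, 0.03 , 0.035, 0.04 , 0.045, 0.05 , 0.055, 0.06 ,
       0.065, 0.07 , 0.075, 0.08 , 0.085]))
boss in press frame [-0.0022  0.0011  0.0277] 0.001024174057985554
side 198 (array([ 0,  0,  0,  0, 29, 34, 75, 24, 11,  7,  7, 10,  1]), array([0.02 , 0.025, 0.03 , 0.035, 0.04 , 0.045, 0.05 , 0.055, 0.06 ,
       0.065, 0.07 , 0.075, 0.08 , 0.085]))
boss in press frame [-0.0046  0.0013  0.0286] 0.0015553156454992528
```

>>> carry_out --increments '[[[-0.005, -0.002, 0, 0, 0, 0], [-0.005, -0.002, 0.003, 0, 0, 0], [-0.005, -0.002, 0.006, 0, 0, 0], [-0.005, -0.002, 0.008, 0, 0, 0], [-0.005, -0.002, 0.008, 0, 0, 0]]]'

```text
clock: 8.9
tcp_pos: [0.4884, 0.2381, 0.15]
orientation: [-0.0, 0.064, 0.998, 0.0]
wrist_force: [-0.8, -0.5, -3.7]
finger_gap: 0.0196
grip_force: 99.1
```

```bash
python3 chk.py 5 .125 .052
```

```text
8.9 [0.4884 0.2381 0.15  ] [-0.0001  0.0641  0.9979  0.    ] [-0.7975 -0.5329 -3.7205] [ 0.0484  0.2379 -0.0295]
scene 181 (array([  0,   0,   0,  10,  24, 109,  16,   9,   6,   5,   2,   0,   0]), array([0.02 , 0.025, 0.03 , 0.035, 0.04 , 0.045, 0.05 , 0.055, 0.06 ,
       0.065, 0.07 , 0.075, 0.08 , 0.085]))
boss in press frame [0.0007 0.0003 0.0241] 0.001014420148660232
side 202 (array([ 0,  0,  0, 21, 29, 84, 20, 11,  9,  6, 11, 11,  0]), array([0.02 , 0.025, 0.03 , 0.035, 0.04 , 0.045, 0.05 , 0.055, 0.06 ,
       0.065, 0.07 , 0.075, 0.08 , 0.085]))
boss in press frame [-0.0033  0.0002  0.0247] 0.0017983540383208164
```

View pics/side5c.png

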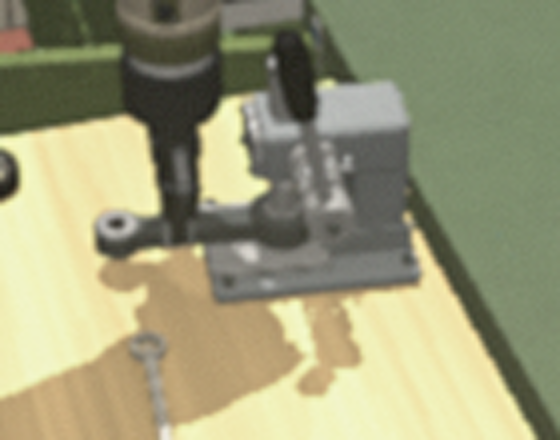

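The side crop shows the rocker level, its boss under the ram at crop (283,215), the fingers in front of the bed. It is not down yet, since the weight is still on the wrist.

>>> carry_out --increments '[[[0, 0, 0.002, 0, 0, 0], [0, 0, 0.003, 0, 0, 0], [0, 0, 0.003, 0, 0, 0]]]'

```text
clock: 9.38
tcp_pos: [0.4886, 0.2381, 0.1494]
orientation: [0.0, 0.064, 0.998, 0.0]
wrist_force: [-4.0, -1.2, 5.7]
finger_gap: 0.0193
grip_force: 100.2
```

>>> carry_out --increments '[[[0, 0, 0.001, 0, 0, 0], [0, 0, 0.002, 0, 0, 0], [0, 0, 0.002, 0, 0, 0]]]'

```text
clock: 9.75
tcp_pos: [0.4886, 0.2381, 0.1493]
orientation: [0.001, 0.064, 0.998, 0.0]
wrist_force: [-6.4, -1.2, 11.5]
finger_gap: 0.0196
grip_force: 101.1
```

>>> carry_out --increments '[[[0, 0, -0.0025, 0, 0, 0], [0, 0, -0.003, 0, 0, 0]]]' --squeeze 30

```text
clock: 10.0
tcp_pos: [0.4886, 0.2381, 0.1494]
orientation: [0.0, 0.064, 0.998, 0.0]
wrist_force: [-3.2, -0.6, 2.6]
finger_gap: 0.0193
grip_force: 100.0
```

>>> carry_out --increments '[[[0, 0, 0, 0, 0, 0], [0, 0, 0, 0, 0, 0], [0, 0, 0, 0, 0, 0], [0, 0, 0, 0, 0, 0]]]' --jaw 0

```text
clock: 10.5
tcp_pos: [0.4887, 0.2381, 0.149]
orientation: [0.0, 0.064, 0.998, 0.0]
wrist_force: [0.3, 1.4, -0.8]
finger_gap: 0.0852
grip_force: 0.0
```

>>> carry_out --increments '[[[0.02, 0, -0.06, 0, 0, 0], [0.1, 0, -0.16, 0, 0, 0], [0.18, 0, -0.26, 0, 0, 0], [0.2, 0, -0.36, 0, 0, 0], [0.2, 0, -0.44, 0, 0, 0]]]'

```text
clock: 11.12
tcp_pos: [0.3884, 0.2511, 0.3719]
orientation: [0.001, 0.064, 0.998, 0.001]
wrist_force: [1.5, 0.7, -0.3]
finger_gap: 0.0854
grip_force: 0.0
```

```bash
python3 chk.py 6 .125 .052
python3 - <<'E'
from fit import *
np.set_printoptions(precision=4,suppress=True)
for n in ['scene','side']:
    X=np.load(n+'6.npz')['X'];X=X[~np.isnan(X[:,0])]
    print(n,fit_rock(X,(.567,.229,-.13,.125,.052)))
    P={'scene':[.568,.23,-.130],'side':[.5674,.2274,-.130]}[n]
    L=loc(X,*P,.101);m=(L[:,2]>.22)&(L[:,2]<.29)&(np.hypot(L[:,0]+.01,L[:,1]+.095)<.05);G=L[m]
    for a,b in [(.205,.22),(.22,.235),(.235,.25),(.25,.265),(.265,.29)]:
        g=G[(G[:,2]>a)&(G[:,2]<b)];print(a,len(g),np.percentile(g[:,:2],[3,50,97],axis=0).tolist() if len(g) else '', G[:,2].max())
E
```

```text
11.125 [0.3884 0.2511 0.3719] [0.0013 0.0636 0.998  0.0007] [ 1.5437  0.7495 -0.3124] [ 0.0483 -0.0183  0.009 ]
scene 211 (array([  0,   0,   0,  14,  44, 107,  25,   6,   9,   4,   2,   0,   0]), array([0.02 , 0.025, 0.03 , 0.035, 0.04 , 0.045, 0.05 , 0.055, 0.06 ,
       0.065, 0.07 , 0.075, 0.08 , 0.085]))
boss in press frame [-0.0021  0.0003  0.0238] 0.0017319999633810118
side 198 (array([ 0,  0,  0, 21, 31, 71, 27, 13,  9,  4, 10, 10,  2]), array([0.02 , 0.025, 0.03 , 0.035, 0.04 , 0.045, 0.05 , 0.055, 0.06 ,
       0.065, 0.07 , 0.075, 0.08 , 0.085]))
boss in press frame [-0.003  -0.0003  0.0248] 0.0017244698181984423
scene (array([ 0.57  ,  0.2295, -0.1397,  0.1252,  0.052 ]), np.float64(0.0010972797136973404), 569)
0.205 0  0.2802915142818717
0.22 28 [[-0.018818859753080813, -0.1083263512414008], [-0.012103866727933638, -0.10473818486409969], [0.0004968633825108236, -0.09257568183538499]] 0.2802915142818717
0.235 34 [[-0.02178596237848506, -0.10915872701548804], [-0.017066097960866174, -0.10500461774701059], [-0.0043609052992845425, -0.09067259381640867]] 0.2802915142818717
0
[... 439 characters left out ...]
0  0.28243178551621306
0.22 35 [[-0.01698772445402043, -0.11060269226109817], [-0.0055488007787489555, -0.10592925645764886], [0.004866585174825172, -0.09980428007352327]] 0.28243178551621306
0.235 45 [[-0.020502649227967795, -0.1112372111191914], [-0.007953200630967713, -0.10647934196994324], [0.004253019010332785, -0.09662535629232072]] 0.28243178551621306
0.25 41 [[-0.023176978791910448, -0.11075401422199548], [-0.010578538408963981, -0.10574663140623272], [0.0007376093332724265, -0.09740478759439203]] 0.28243178551621306
0.265 61 [[-0.024393307211848753, -0.10938842751178306], [-0.014529211128393149, -0.10170395626554576], [-0.003526238780011567, -0.0907519117948571]] 0.28243178551621306
```

View pics/scene6c.png

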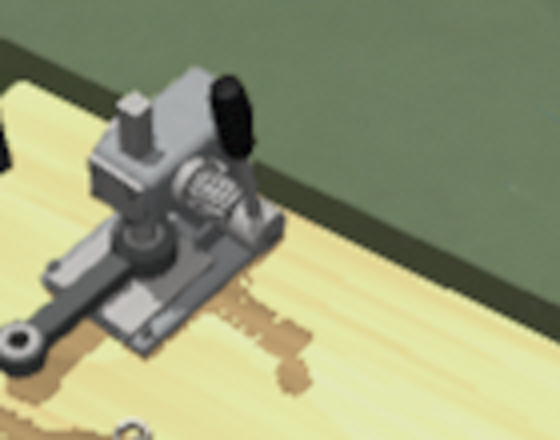

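The scene crop shows the rocker lying flat, with the boss and pin (crop 143,245) under the ram foot and the shank out at the front. The grip stands free at (230,115).

Run:
```python
from h import *
y=-.130+np.pi/2
plan(([.47,.19,.43],y),([.5498,.1346,.425],y),([.5498,.1346,.346],y))
```

```text
[-0.1742, -0.1014, -0.1113, 0.0007, 0.0012, 0.0003] rows 1.8
[-0.1726, -0.0892, 0.01, 0.0, 0.0, 0.0] rows 1.6
[0.0, 0.0, 0.158, 0.0, 0.0, 0.0] rows 1.3
```

>>> carry_out --increments '[[[-0.05, -0.03, -0.11, 0, 0, 0], [-0.15, -0.09, -0.11, 0, 0, 0], [-0.25, -0.145, -0.11, 0, 0, 0], [-0.346, -0.19, -0.105, 0, 0, 0], [-0.346, -0.19, -0.105, 0, 0, 0]]]'

```text
clock: 11.85
tcp_pos: [0.5515, 0.1321, 0.4179]
orientation: [-0.002, 0.066, 0.998, -0.001]
wrist_force: [-0.4, -0.5, 0.2]
finger_gap: 0.0854
grip_force: 0.0
```

Run:
```python
from fit import *
np.set_printoptions(precision=4,suppress=True)
s=env.get_state();print(s['clock'],s['tcp_pos'],s['orientation'],s['wrist_force'])
c=cam('wrist');cv2.imwrite('pics/w7.png',c['f']);X=cloud(c).reshape(-1,3);X=X[~np.isnan(X[:,0])]
L=loc(X,.570,.2278,-.13,.101)
G=L[(L[:,2]>.2)&(L[:,2]<.295)&(np.hypot(L[:,0]+.01,L[:,1]+.095)<.05)]
for a in np.arange(.2,.29,.012):
    g=G[(G[:,2]>a)&(G[:,2]<a+.012)]
    if len(g)>5: print(round(a,3),len(g),np.percentile(g[:,:2],[3,50,97],axis=0).round(4).tolist())
y=-.130+np.pi/2
plan(([.5498,.1346,.346],y))
```

```text
11.85 [0.5515 0.1321 0.4179] [-0.0021  0.0663  0.9978 -0.0005] [-0.3977 -0.4692  0.2094]
0.212 9 [[-0.0164, -0.1016], [-0.0161, -0.097], [-0.0148, -0.0939]]
0.224 17 [[-0.0207, -0.1034], [-0.0196, -0.0955], [-0.0158, -0.0887]]
0.236 30 [[-0.023, -0.1061], [-0.0211, -0.0951], [-0.0166, -0.086]]
0.248 58 [[-0.0253, -0.107], [-0.0235, -0.0966], [-0.0173, -0.0852]]
0.26 211 [[-0.0265, -0.1075], [-0.0239, -0.0963], [-0.0088, -0.0845]]
0.272 869 [[-0.0256, -0.1052], [-0.0172, -0.0963], [-0.008, -0.0868]]
[-0.0, 0.0027, 0.1461, -0.0001, -0.0006, -0.0002] rows 1.2
```

View pics/w7.png

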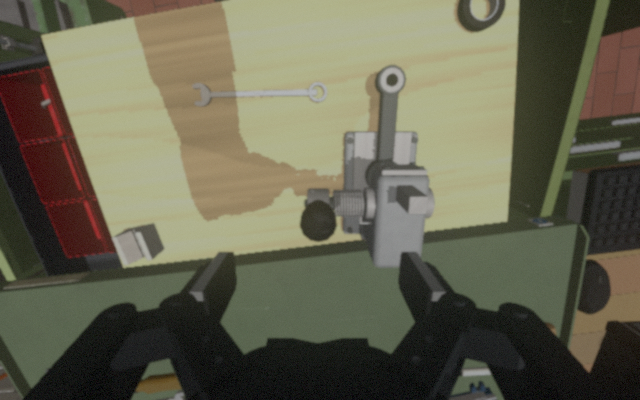

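The wrist view shows the grip's top at (318,222), midway between the open fingers. The rocker points straight out of the press, with its eye at (391,80).

>>> carry_out --increments '[[[0, 0.001, 0.04, 0, 0, 0], [0, 0.001, 0.09, 0, 0, 0], [0, 0.001, 0.13, 0, 0, 0], [0, 0.001, 0.146, 0, 0, 0], [0, 0.001, 0.146, 0, 0, 0]]]'

```text
clock: 12.52
tcp_pos: [0.548, 0.1355, 0.3487]
orientation: [-0.0, 0.064, 0.998, 0.0]
wrist_force: [-0.7, 0.7, 0.9]
finger_gap: 0.0859
grip_force: 0.0
```

>>> carry_out --increments '[[[0, 0, 0, 0, 0, 0], [0, 0, 0, 0, 0, 0], [0, 0, 0, 0, 0, 0], [0, 0, 0, 0, 0, 0], [0, 0, 0, 0, 0, 0]]]' --jaw 1 --squeeze 70

```text
clock: 13.15
tcp_pos: [0.5488, 0.1331, 0.3495]
orientation: [0.001, 0.065, 0.998, -0.002]
wrist_force: [-1.9, -6.9, 3.9]
finger_gap: 0.024
grip_force: 69.3
```

```bash
cat > lev.py <<'E'
from h import *
np.set_printoptions(precision=4,suppress=True)
# arc from the recorded rest pose; q estimated from measured TCP
import json,os,sys
s=env.get_state();t=s['tcp_pos'];R=Rq(s['orientation']).as_matrix()
if not os.path.exists('rest.json'): json.dump(list(t),open('rest.json','w'))
r0=np.array(json.load(open('rest.json')))
y=-.130;fx=np.array([-np.cos(y),-np.sin(y),0]);d=t-r0
a=.130*np.cos(1.361)+d@fx;b=.130*np.sin(1.361)+d[2]
qe=1.361-np.arctan2(b,a);f=np.array(s['wrist_force']);tang=fx*np.sin(1.361-qe)+np.array([0,0,-np.cos(1.361-qe)])
print('t',s['clock'],'q',round(qe,3),'rad',round(np.hypot(a,b),4),'F',f.round(1),'pull',round(-f@tang,1),'lat',round(d@np.cross([0,0,1],fx),4),s['orientation'],'gap',s['finger_gap'],s['grip_force'])
for q1 in map(float,sys.argv[1:]):
    g=1.361-q1;T=r0+fx*.130*(np.cos(g)-np.cos(1.361))+np.array([0,0,.130*(np.sin(g)-np.sin(1.361))])
    print(q1,np.round(R.T@(T-t)/.5,4))
E
python3 lev.py .1 .2 .3 .4 .5
```

```text
t 13.15 q 0.0 rad 0.13 F [-1.9 -6.9  3.9] pull -0.2 lat 0.0 [ 0.0006  0.0648  0.9979 -0.0018] gap 0.023991817977230642 69.27294589160056
0.1 [0.0251 0.     0.0066]
0.2 [0.0495 0.0001 0.0158]
0.3 [0.0728 0.0001 0.0273]
0.4 [0.0948 0.0002 0.041 ]
0.5 [0.1154 0.0002 0.0569]
```

>>> carry_out --increments '[[[0.026, -0.003, 0.007, 0, 0, 0], [0.051, -0.004, 0.0164, 0, 0, 0], [0.0755, -0.004, 0.0283, 0, 0, 0], [0.0985, -0.004, 0.0426, 0, 0, 0], [0.0985, -0.004, 0.0426, 0, 0, 0]]]'

```text
clock: 13.78
tcp_pos: [0.5022, 0.1389, 0.3301]
orientation: [0.005, 0.064, 0.998, 0.0]
wrist_force: [3.8, -3.0, 8.1]
finger_gap: 0.0242
grip_force: 70.8
```

```bash
sed -i 's/\.130\*/.135*/g' lev.py; python3 lev.py .4 .5 .6 .7 .8
```

```text
t 13.775 q 0.378 rad 0.1354 F [ 3.8 -3.   8.1] pull 7.9 lat 0.0003 [0.0048 0.0644 0.9979 0.    ] gap 0.024189651985301645 70.79328900785185
0.4 [0.0045 0.0006 0.004 ]
0.5 [0.026  0.0007 0.0203]
0.6 [0.0458 0.0007 0.0387]
0.7 [0.0636 0.0007 0.059 ]
0.8 [0.0793 0.0007 0.081 ]
```

>>> carry_out --increments '[[[0.0115, 0, 0.008, 0, 0, 0], [0.0215, 0, 0.0163, 0, 0, 0], [0.0315, 0, 0.025, 0, 0, 0], [0.0413, 0, 0.0347, 0, 0, 0], [0.05, 0, 0.0445, 0, 0, 0]]]'

```text
clock: 14.4
tcp_pos: [0.4779, 0.142, 0.3094]
orientation: [0.006, 0.065, 0.998, 0.0]
wrist_force: [0.4, -2.9, 20.8]
finger_gap: 0.0238
grip_force: 70.0
```

```bash
python3 lev.py .65 .7 .75 .8 .85 .9 .95 1
```

```text
t 14.4 q 0.616 rad 0.1356 F [ 0.4 -2.9 20.8] pull 15.8 lat 0.0004 [0.0056 0.0645 0.9979 0.0001] gap 0.02380698785336342 70.04647807141637
0.65 [0.0054 0.0008 0.0077]
0.7 [0.0141 0.0008 0.018 ]
0.75 [0.0222 0.0008 0.0288]
0.8 [0.0298 0.0008 0.04  ]
0.85 [0.0368 0.0008 0.0515]
0.9 [0.0433 0.0007 0.0634]
0.95 [0.0491 0.0007 0.0755]
1.0 [0.0543 0.0007 0.088 ]
```

>>> carry_out --increments '[[[0.0087, 0, 0.0103, 0, 0, 0], [0.0168, 0, 0.0211, 0, 0, 0], [0.0244, 0, 0.0323, 0, 0, 0], [0.0314, 0, 0.0438, 0, 0, 0]]]'

```text
clock: 14.9
tcp_pos: [0.4615, 0.1441, 0.2877]
orientation: [0.005, 0.064, 0.998, 0.0]
wrist_force: [-3.7, -3.1, 20.4]
finger_gap: 0.0236
grip_force: 67.5
```

```bash
python3 lev.py .85 .9 .95 1 1.05 1.1
```

```text
t 14.9 q 0.817 rad 0.1357 F [-3.7 -3.1 20.4] pull 15.8 lat 0.0005 [0.0048 0.0644 0.9979 0.0001] gap 0.023601851631733017 67.48720834963024
0.85 [0.0034 0.0009 0.0085]
0.9 [0.0098 0.0009 0.0203]
0.95 [0.0157 0.0009 0.0325]
1.0 [0.0209 0.0009 0.045 ]
1.05 [0.0254 0.0009 0.0577]
1.1 [0.0294 0.0009 0.0706]
```

>>> carry_out --increments '[[[0.0032, 0, 0.0059, 0, 0, 0], [0.0064, 0, 0.0118, 0, 0, 0], [0.0094, 0, 0.018, 0, 0, 0], [0.0123, 0, 0.024, 0, 0, 0], [0.0123, 0, 0.024, 0, 0, 0]]]'

```text
clock: 15.52
tcp_pos: [0.4546, 0.1449, 0.2748]
orientation: [0.003, 0.064, 0.998, 0.0]
wrist_force: [-4.7, -2.2, 17.8]
finger_gap: 0.0237
grip_force: 67.7
```

```bash
python3 lev.py .95 1 1.02 1.04 1.06 1.08 1.1 1.15 1.2
```

```text
t 15.525 q 0.925 rad 0.1358 F [-4.7 -2.2 17.8] pull 14.3 lat 0.0005 [0.0034 0.0643 0.9979 0.    ] gap 0.023730198721587114 67.67057364340872
0.95 [0.0014 0.001  0.0068]
1.0 [0.0066 0.001  0.0193]
1.02 [0.0085 0.001  0.0243]
1.04 [0.0103 0.001  0.0294]
1.06 [0.0119 0.001  0.0345]
1.08 [0.0135 0.001  0.0397]
1.1 [0.015  0.001  0.0449]
1.15 [0.0183 0.001  0.058 ]
1.2 [0.0208 0.001  0.0712]
```

>>> carry_out --increments '[[[0.0014, 0, 0.0031, 0, 0, 0], [0.0028, 0, 0.0062, 0, 0, 0], [0.004, 0, 0.0094, 0, 0, 0], [0.0052, 0, 0.0125, 0, 0, 0]]]'

```text
clock: 16.02
tcp_pos: [0.4519, 0.1453, 0.2686]
orientation: [0.003, 0.064, 0.998, 0.0]
wrist_force: [-5.8, -3.1, 18.5]
finger_gap: 0.0239
grip_force: 67.6
```

```bash
python3 lev.py
```

```text
t 16.025 q 0.975 rad 0.1358 F [-5.8 -3.1 18.5] pull 15.1 lat 0.0005 [0.0032 0.0643 0.9979 0.    ] gap 0.023905094173707744 67.56048462353647
```

>>> carry_out --increments '[[[0.001, 0, 0.0025, 0, 0, 0], [0.0019, 0, 0.005, 0, 0, 0], [0.0028, 0, 0.0075, 0, 0, 0], [0.0037, 0, 0.0101, 0, 0, 0]]]'

```text
clock: 16.52
tcp_pos: [0.4499, 0.1456, 0.2634]
orientation: [0.003, 0.064, 0.998, 0.0]
wrist_force: [-6.3, -2.7, 17.9]
finger_gap: 0.0237
grip_force: 67.6
```

Still sliding; next about 0.03 rad.

>>> carry_out --increments '[[[0.0008, 0, 0.0026, 0, 0, 0], [0.0016, 0, 0.0051, 0, 0, 0], [0.0024, 0, 0.0077, 0, 0, 0]]]'

```text
clock: 16.9
tcp_pos: [0.4485, 0.1457, 0.2594]
orientation: [0.003, 0.064, 0.998, 0.0]
wrist_force: [-5.0, -2.1, 17.7]
finger_gap: 0.0238
grip_force: 67.6
```

>>> carry_out --increments '[[[0.0008, 0, 0.0026, 0, 0, 0], [0.0015, 0, 0.0052, 0, 0, 0], [0.0022, 0, 0.0078, 0, 0, 0]]]'

```text
clock: 17.27
tcp_pos: [0.4473, 0.1459, 0.2553]
orientation: [0.002, 0.064, 0.998, -0.0]
wrist_force: [-6.1, -2.3, 17.9]
finger_gap: 0.0239
grip_force: 67.6
```

>>> carry_out --increments '[[[0.0007, 0, 0.0026, 0, 0, 0], [0.0013, 0, 0.0052, 0, 0, 0], [0.002, 0, 0.0078, 0, 0, 0]]]'

```text
clock: 17.65
tcp_pos: [0.4462, 0.146, 0.2514]
orientation: [0.002, 0.064, 0.998, -0.0]
wrist_force: [-6.1, -2.0, 17.2]
finger_gap: 0.024
grip_force: 67.6
```

```bash
python3 lev.py
```

```text
t 17.65 q 1.109 rad 0.1359 F [-6.1 -2.  17.2] pull 15.3 lat 0.0005 [ 0.0022  0.0642  0.9979 -0.    ] gap 0.024043841231406276 67.62320963200182
```

>>> carry_out --increments '[[[0.0006, 0, 0.0026, 0, 0, 0], [0.0011, 0, 0.0052, 0, 0, 0], [0.0011, 0, 0.0052, 0, 0, 0]]]'

```text
clock: 18.02
tcp_pos: [0.4455, 0.1461, 0.2485]
orientation: [0.002, 0.064, 0.998, -0.0]
wrist_force: [-5.9, -1.8, 16.0]
finger_gap: 0.024
grip_force: 67.7
```

>>> carry_out --increments '[[[0.0006, 0, 0.0026, 0, 0, 0], [0.001, 0, 0.0052, 0, 0, 0], [0.001, 0, 0.0052, 0, 0, 0]]]'

```text
clock: 18.4
tcp_pos: [0.4449, 0.1462, 0.2458]
orientation: [0.002, 0.064, 0.998, -0.0]
wrist_force: [-6.9, -2.1, 15.8]
finger_gap: 0.0239
grip_force: 67.7
```

>>> carry_out --increments '[[[0.0004, 0, 0.0026, 0, 0, 0], [0.0008, 0, 0.0052, 0, 0, 0], [0.0008, 0, 0.0052, 0, 0, 0]]]'

```text
clock: 18.77
tcp_pos: [0.4445, 0.1463, 0.2437]
orientation: [0.002, 0.064, 0.998, 0.0]
wrist_force: [-7.8, -0.8, 19.9]
finger_gap: 0.0239
grip_force: 68.0
```

```bash
python3 lev.py
```

```text
t 18.775 q 1.166 rad 0.1359 F [-7.8 -0.8 19.9] pull 18.0 lat 0.0005 [0.002  0.0642 0.9979 0.    ] gap 0.023893034492983647 67.96042368281633
```

Pull rises — the pin is going solid. One more small step to confirm.

>>> carry_out --increments '[[[0.0002, 0, 0.0015, 0, 0, 0], [0.0003, 0, 0.0025, 0, 0, 0], [0.0003, 0, 0.0025, 0, 0, 0]]]'

```text
clock: 19.15
tcp_pos: [0.4443, 0.1463, 0.2429]
orientation: [0.002, 0.064, 0.998, 0.0]
wrist_force: [-8.7, -2.4, 21.5]
finger_gap: 0.024
grip_force: 68.2
```

```bash
python3 lev.py
```

```text
t 19.15 q 1.172 rad 0.1358 F [-8.7 -2.4 21.5] pull 19.6 lat 0.0005 [0.0022 0.0642 0.9979 0.    ] gap 0.02401733913276289 68.21162867126986
```

>>> carry_out --increments '[[[0.0002, 0, 0.0015, 0, 0, 0], [0.0004, 0, 0.003, 0, 0, 0], [0.0004, 0, 0.003, 0, 0, 0]]]' --squeeze 90

```text
clock: 19.52
tcp_pos: [0.4441, 0.1463, 0.242]
orientation: [0.003, 0.064, 0.998, 0.0]
wrist_force: [-10.4, -3.6, 26.1]
finger_gap: 0.0235
grip_force: 87.8
```

```bash
python3 lev.py
```

```text
t 19.525 q 1.18 rad 0.1359 F [-10.4  -3.6  26.1] pull 23.9 lat 0.0005 [0.0025 0.0641 0.9979 0.    ] gap 0.02352556965822626 87.84063024446368
```

>>> carry_out --increments '[[[0.0001, 0, 0.001, 0, 0, 0], [0.0002, 0, 0.002, 0, 0, 0], [0.0002, 0, 0.002, 0, 0, 0], [0.0002, 0, 0.002, 0, 0, 0], [0.0002, 0, 0.002, 0, 0, 0]]]'

```text
clock: 20.15
tcp_pos: [0.444, 0.1463, 0.2413]
orientation: [0.003, 0.064, 0.998, 0.0]
wrist_force: [-11.5, -1.8, 27.2]
finger_gap: 0.0235
grip_force: 88.0
```

```bash
python3 lev.py
```

```text
t 20.15 q 1.184 rad 0.1358 F [-11.5  -1.8  27.2] pull 24.8 lat 0.0005 [0.0027 0.0641 0.9979 0.0001] gap 0.02353443958115903 88.04748471826315
```

>>> carry_out --increments '[[[0.0001, 0, 0.001, 0, 0, 0], [0.0001, 0, 0.001, 0, 0, 0], [0.0001, 0, 0.001, 0, 0, 0], [0.0001, 0, 0.001, 0, 0, 0], [0.0001, 0, 0.001, 0, 0, 0]]]'

```text
clock: 20.78
tcp_pos: [0.4439, 0.1463, 0.2409]
orientation: [0.003, 0.064, 0.998, 0.0]
wrist_force: [-11.6, -2.4, 28.7]
finger_gap: 0.0236
grip_force: 88.2
```

```bash
python3 lev.py 1.1 1.0 .9 .8 .7
```

```text
t 20.775 q 1.187 rad 0.1359 F [-11.6  -2.4  28.7] pull 26.4 lat 0.0005 [0.0027 0.0641 0.9979 0.0001] gap 0.023629202012865076 88.18041734397411
1.1 [-0.0069  0.001  -0.0227]
1.0 [-0.0153  0.001  -0.0483]
0.9 [-0.0262  0.001  -0.073 ]
0.8 [-0.0396  0.001  -0.0965]
0.7 [-0.0552  0.001  -0.1185]
```

>>> carry_out --increments '[[[-0.0035, 0, -0.012, 0, 0, 0], [-0.0069, 0, -0.0227, 0, 0, 0], [-0.0108, 0, -0.0355, 0, 0, 0], [-0.0153, 0, -0.0483, 0, 0, 0], [-0.0205, 0, -0.0607, 0, 0, 0]]]'

```text
clock: 21.4
tcp_pos: [0.4512, 0.1453, 0.266]
orientation: [-0.003, 0.064, 0.998, 0.0]
wrist_force: [-4.9, 1.1, -0.2]
finger_gap: 0.0235
grip_force: 88.4
```

```bash
python3 lev.py .9 .85 .8 .75 .7
```

```text
t 21.4 q 0.995 rad 0.1355 F [-4.9  1.1 -0.2] pull -1.9 lat 0.0006 [-0.0029  0.064   0.9979  0.    ] gap 0.023477397003097217 88.41878302395344
0.9 [-0.011   0.0011 -0.0231]
0.85 [-0.0172  0.0011 -0.0351]
0.8 [-0.0241  0.0011 -0.0468]
0.75 [-0.0315  0.001  -0.0581]
0.7 [-0.0394  0.001  -0.069 ]
```

>>> carry_out --increments '[[[-0.006, 0, -0.0125, 0, 0, 0], [-0.011, 0, -0.0235, 0, 0, 0], [-0.0172, 0, -0.0355, 0, 0, 0], [-0.0241, 0, -0.047, 0, 0, 0], [-0.0315, 0, -0.058, 0, 0, 0]]]'

```text
clock: 22.02
tcp_pos: [0.4674, 0.1432, 0.295]
orientation: [-0.003, 0.064, 0.998, -0.0]
wrist_force: [-4.9, 0.6, -0.9]
finger_gap: 0.0236
grip_force: 94.4
```

```bash
python3 lev.py .7 .65 .6 .55 .5 .45 .4
```

```text
t 22.025 q 0.748 rad 0.1347 F [-4.9  0.6 -0.9] pull -3.6 lat 0.0005 [-0.0025  0.064   0.9979 -0.0001] gap 0.023624228738304397 94.39825773239136
0.7 [-0.0072  0.001  -0.0107]
0.65 [-0.0157  0.001  -0.0212]
0.6 [-0.0247  0.0009 -0.0313]
0.55 [-0.0342  0.0009 -0.0409]
0.5 [-0.0441  0.0009 -0.05  ]
0.45 [-0.0545  0.0009 -0.0586]
0.4 [-0.0654  0.0009 -0.0666]
```

>>> carry_out --increments '[[[-0.0075, 0, -0.0107, 0, 0, 0], [-0.0157, 0, -0.0212, 0, 0, 0], [-0.0247, 0, -0.0313, 0, 0, 0], [-0.0342, 0, -0.0409, 0, 0, 0], [-0.0441, 0, -0.05, 0, 0, 0]]]' --squeeze 70

```text
clock: 22.65
tcp_pos: [0.4916, 0.1402, 0.3204]
orientation: [-0.0, 0.064, 0.998, -0.0]
wrist_force: [-2.2, -1.5, -5.2]
finger_gap: 0.0235
grip_force: 101.7
```

```bash
python3 lev.py .45 .4 .35 .3 .25 .2 .15 .1 .05 0
```

```text
t 22.65 q 0.485 rad 0.134 F [-2.2 -1.5 -5.2] pull -4.9 lat 0.0004 [-0.0003  0.0642  0.9979 -0.0001] gap 0.02346707370450723 101.69330254524539
0.45 [-0.006   0.0008 -0.0074]
0.4 [-0.0169  0.0007 -0.0155]
0.35 [-0.0281  0.0007 -0.0229]
0.3 [-0.0397  0.0007 -0.0298]
0.25 [-0.0517  0.0007 -0.0361]
0.2 [-0.0639  0.0007 -0.0418]
0.15 [-0.0764  0.0006 -0.0469]
0.1 [-0.0892  0.0006 -0.0513]
0.05 [-0.1021  0.0006 -0.0551]
0.0 [-0.1153  0.0006 -0.0582]
```

>>> carry_out --increments '[[[-0.0115, 0, -0.0115, 0, 0, 0], [-0.0225, 0, -0.019, 0, 0, 0], [-0.034, 0, -0.0264, 0, 0, 0], [-0.0457, 0, -0.033, 0, 0, 0], [-0.0578, 0, -0.039, 0, 0, 0]]]'

```text
clock: 23.28
tcp_pos: [0.5204, 0.1366, 0.3389]
orientation: [-0.001, 0.064, 0.998, -0.0]
wrist_force: [3.7, -0.8, -21.2]
finger_gap: 0.0234
grip_force: 100.7
```

```bash
python3 lev.py .2 .15 .1 .05 0
```

```text
t 23.275 q 0.227 rad 0.1341 F [  3.7  -0.8 -21.2] pull -5.5 lat 0.0003 [-0.0009  0.0642  0.9979 -0.0002] gap 0.02340283638457368 100.68170324375387
0.2 [-0.006   0.0005 -0.0046]
0.15 [-0.0185  0.0005 -0.0097]
0.1 [-0.0313  0.0005 -0.0142]
0.05 [-0.0442  0.0005 -0.018 ]
0.0 [-0.0573  0.0005 -0.0212]
```

>>> carry_out --increments '[[[-0.012, 0, 0.001, 0, 0, 0], [-0.0225, 0, -0.003, 0, 0, 0], [-0.033, 0, -0.0065, 0, 0, 0], [-0.043, 0, -0.0095, 0, 0, 0], [-0.05, 0, -0.0115, 0, 0, 0]]]'

```text
clock: 23.9
tcp_pos: [0.5446, 0.1335, 0.3473]
orientation: [0.001, 0.064, 0.998, 0.0]
wrist_force: [-5.1, -0.9, -3.0]
finger_gap: 0.0232
grip_force: 101.2
```

```bash
python3 lev.py .1 .05 0
```

```text
t 23.9 q 0.035 rad 0.1338 F [-5.1 -0.9 -3. ] pull -5.5 lat 0.0002 [0.0006 0.0641 0.9979 0.0002] gap 0.02317212847102603 101.17702178657055
0.1 [0.0176 0.0004 0.0025]
0.05 [ 0.0046  0.0003 -0.0012]
0.0 [-0.0085  0.0003 -0.0044]
```

>>> carry_out --increments '[[[-0.005, 0, -0.001, 0, 0, 0], [-0.01, 0, -0.0015, 0, 0, 0], [-0.01, 0, -0.0015, 0, 0, 0]]]'

```text
clock: 24.28
tcp_pos: [0.5487, 0.133, 0.3482]
orientation: [0.0, 0.064, 0.998, 0.0]
wrist_force: [-7.4, -0.7, -0.5]
finger_gap: 0.0231
grip_force: 101.3
```

```bash
python3 lev.py 0
```

```text
t 24.275 q 0.003 rad 0.1338 F [-7.4 -0.7 -0.5] pull -7.2 lat 0.0001 [0.     0.064  0.9979 0.0002] gap 0.023088037475701168 101.30702041089535
0.0 [-0.0002  0.0003 -0.0026]
```

>>> carry_out --increments '[[[0, 0, 0, 0, 0, 0], [0, 0, 0, 0, 0, 0], [0, 0, 0, 0, 0, 0], [0, 0, 0, 0, 0, 0], [0, 0, 0, 0, 0, 0]]]' --jaw 0

```text
clock: 24.9
tcp_pos: [0.5499, 0.1329, 0.3466]
orientation: [0.0, 0.064, 0.998, 0.0]
wrist_force: [0.9, 0.2, 0.8]
finger_gap: 0.0854
grip_force: 0.0
```

>>> carry_out --increments '[[[0, 0, -0.03, 0, 0, 0], [0, 0, -0.09, 0, 0, 0], [0, 0, -0.16, 0, 0, 0], [0.05, 0, -0.2, 0, 0, 0], [0.15, 0, -0.2, 0, 0, 0]]]'

```text
clock: 25.52
tcp_pos: [0.4766, 0.1424, 0.4469]
orientation: [0.001, 0.065, 0.998, 0.0]
wrist_force: [0.7, -0.1, 0.5]
finger_gap: 0.0851
grip_force: 0.0
```

>>> carry_out --increments '[[[0.1, 0, 0, 0, 0, 0], [0.2, 0, 0, 0, 0, 0], [0.2, 0, 0, 0, 0, 0]]]'

```text
clock: 25.9
tcp_pos: [0.3731, 0.1555, 0.4479]
orientation: [0.001, 0.063, 0.998, 0.0]
wrist_force: [0.1, -0.2, 0.4]
finger_gap: 0.0853
grip_force: 0.0
```

```bash
python3 chk.py 9 .125 .041
python3 - <<'E'
from fit import *
np.set_printoptions(precision=4,suppress=True)
for n in ['scene','side']:
    X=np.load(n+'9.npz')['X'];X=X[~np.isnan(X[:,0])]
    print(n,fit_rock(X,(.569,.229,-.13,.125,.041)))
    P={'scene':[.568,.23,-.130],'side':[.5674,.2274,-.130]}[n]
    L=loc(X,*P,.101);G=L[(L[:,2]>.2)&(np.hypot(L[:,0]+.01,L[:,1]+.095)<.05)&(L[:,2]<.3)];print('grip top',G[:,2].max(),np.median(G,0))
E
```

```text
25.9 [0.3731 0.1555 0.4479] [0.001  0.0632 0.998  0.0004] [ 0.1455 -0.2205  0.413 ] [ 0.0356 -0.065  -0.0274]
scene 216 (array([  0,   0,   0,  16,  40, 121,  16,  10,  10,   3,   0,   0,   0]), array([0.02 , 0.025, 0.03 , 0.035, 0.04 , 0.045, 0.05 , 0.055, 0.06 ,
       0.065, 0.07 , 0.075, 0.08 , 0.085]))
boss in press frame [-0.0031  0.0012  0.0238] 0.0014992498868738775
side 198 (array([ 0,  0,  0, 25, 26, 84, 22,  8, 18, 15,  0,  0,  0]), array([0.02 , 0.025, 0.03 , 0.035, 0.04 , 0.045, 0.05 , 0.055, 0.06 ,
       0.065, 0.07 , 0.075, 0.08 , 0.085]))
boss in press frame [-0.0033  0.0007  0.0249] 0.0015430594976842352
scene (array([ 0.57  ,  0.2291, -0.1447,  0.1252,  0.0407]), np.float64(0.0010492446022669962), 575)
grip top 0.2812421939867795 [-0.0161 -0.1032  0.2546]
side (array([ 0.5697,  0.2275, -0.131 ,  0.126 ,  0.0414]), np.float64(0.0013401325939964223), 497)
grip top 0.2814751619289655 [-0.0096 -0.1046  0.2501]
```

View pics/scene9c.png

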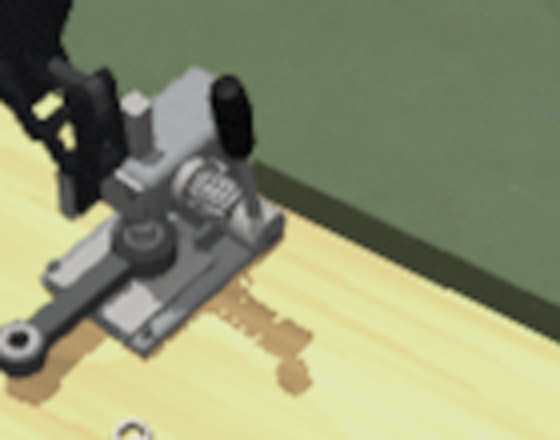

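The scene crop shows the pin pressed in to about 41 mm (crop 143,237), the rocker still flat under the ram, the lever upright at its rest (230,115) and the gripper clear.

```bash
python3 -c "
from workcell import env
print(env.hand_in())"
```

```text
the job is handed in; nothing more can be done
None
```

The pin is pressed home, its top about 41 mm above the rocker's underside after one firm press of about 25 N at the grip; I eased the lever back to its rest while holding it, left the rocker flat under the ram, and handed the job in after about 26 s without a verdict being shown.

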